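Switch off the desk lights

ROBOT

A 7-joint arm with a two-finger parallel gripper is mounted at the origin on the work surface. World frame = base frame: x ahead of the robot, y to its left, z up, the work surface at z = 0. Lengths are in m, angles in rad, forces in N, time in s.
With the tool pointing down it reaches from about 0.4 to 0.85 m from the base axis. Payload 6.9 kg.
Tool frame: the origin (TCP) lies on the front face of the gripper's body, between the roots of the fingers; the fingertips stand 73 mm ahead of it and the grasp point (between the pads) lies 54 mm ahead of it (grasp_offset is the distance from the TCP to the grasp point, in m); z points along the fingers, y is the line along which they close (so a half turn about z gives the same grasp; the last joint's range is limited). The gripper opens to 85 mm and grips with 20 to 120 N. Pads are 22 mm wide; open, the fingers measure 114 mm over their backs; the gripper's body (76 mm by 85 mm) begins 54 mm behind the grasp point. The pads swing forward as they close: fully open they stand 13 mm farther back than shut.
Start: joints at [-1.077, 0.507, -0.238, 1.5, 0.126, 1.149, -0.155], TCP at [0.237, 0.578, 0.304] pointing down, gripper open.
Joint ranges: [-3.08, 3.08], [-0.24, 2.05], [-1.43, 1.35], [0, 2.5], [-1.52, 4.66], [0.17, 1.96], [-2.89, 2.89]. Speed limits (rad/s): [2.39, 2.39, 3.14, 3.14, 3.14, 3.14, 3.14].

INTERFACE

Orientations are given as [roll, pitch, yaw] about the fixed x, y, z axes, in that order (R = Rz(yaw) Ry(pitch) Rx(roll)).
In Python, from workcell import * gives the robot as it stands.
- The arm moves only by the tool apply_moves, never from a script. Its argument "rows" is a list of rows, each a list of 2 entries, a list of its own where there are three numbers: the shift along the tool's x, y, z in mm, then the turn about the tool's z in rad. In form: [[[tx, ty, tz], spin], ...]. A call has 1 to 12 rows; each row is the pose to reach, as a shift and turn from the pose commanded when the call began, along the tool's axes at that moment; what a row does not reach only later rows make up. A row lasts 1/12 s, in which the tool goes at most 41.7 mm and 7.16 degrees, less where a joint would pass 70% of its speed; a pose out of reach is approached as far as the arm can. A call with a gripper value outside its range is refused whole. "grip" is the opening, from 0 (shut) to 1 (fully open), set as the call begins (left out, the last holds). The fingers move at their own pace and stop on an object; the grip force is fixed at half the most. Time passes only in rows, so rows that repeat a pose let the fingers close. It gives the time, the measured TCP pose, the force, the opening and the grip force at its end, in the units of the state.
- get_state(): the state, without advancing time (a new reading comes with each control period).
- capture(name): name is "scene" or "top"; returns the picture (420x560x3 uint8, blue, green, red); there is no depth.
- get_calibration(name): a dict with "mtx" (3x3 intrinsics, pixels), "R" (3x3) and "t" (3): a world point X has camera coordinates R X + t. Camera axes: x right, y down, z forward; pixel columns grow to the right and rows downward; lengths in m; the calibration is good to about 2 mm. A picture is of the moment at which its call begins. get_calibration takes no time and is no camera call.
- sign_off(): hands the job in; it is judged then, once.
The state is a dict: "t": time; "joint_pos": joint angles; "dq": joint speeds; "joint_efforts": joint torques, N m; "ee_pos": TCP position; "orientation": TCP orientation; "force": force on the tool from outside, world axes, zero at the start; "ft_torque": the same for the moment, N m; "width": opening from 0.0 (shut) to 1.0 (fully open); "grip_force": force on a finger pad.
Only numpy, scipy, OpenCV 4.12 (cv2) and the standard library are available. Lean on these libraries where they do the work, as an engineer would, in place of code of your own. Each camera call takes 0.05 s, during which the arm holds its last target. There are 200 camera calls.

TASK

Switch off the desk lights for the night with the fingertips: press the long bar-shaped switch (the lamp) gently down and let it spring back up, then do the same with the small round switch (the bulb string), and draw the hand away. Do not touch the large round and the square switch; slide, lift or knock over nothing on the desk.

Things in the scene. Friction and masses are not known exactly. Their poses are not given: they have to be found in the camera images.
- sw_bar: the long bar-shaped desk switch (desk lamp): white oblong housing 46 mm (its x) by 112 mm (its y), with a grey oblong key 26 by 90 mm. Origin: centre of the underside, z up; top of the unpressed key at origin + 30 mm. Housing 20 mm high, key central, 10 mm proud of it. Loose, about 0.35 kg. The key springs back; it gives at 2 N, is 4 mm down at 4.4 N, fully down (8 mm) at 6.8 N.
- key_bar (a joint): the bar-shaped switch's key: 0 m up (as sprung), 0.008 m fully down; it counts as pressed beyond 0.004 m.
- sw_small: the small round desk switch (bulb string): white round housing 56 mm across with a grey round key 34 mm across. Origin: centre of the underside, z up; top of the unpressed key at origin + 30 mm. Housing 20 mm high, key central, 10 mm proud of it. Loose, about 0.35 kg. The key springs back; it gives at 2 N, is 4 mm down at 4.4 N, fully down (8 mm) at 6.8 N.
- key_small (a joint): the small round switch's key: 0 m up (as sprung), 0.008 m fully down; it counts as pressed beyond 0.004 m.
- sw_large: the large round desk switch, to be left alone: white round housing 88 mm across with a grey round key 64 mm across. Origin: centre of the underside, z up; top of the unpressed key at origin + 30 mm. Housing 20 mm high, key central, 10 mm proud of it. Loose, about 0.35 kg. 
- key_large (a joint): the large round switch's key: 0 m up (as sprung), 0.008 m fully down; it counts as pressed beyond 0.004 m.
- sw_square: the square desk switch, to be left alone: white housing 72 by 72 mm with a grey square key 50 by 50 mm. Origin: centre of the underside, z up; top of the unpressed key at origin + 30 mm. Housing 20 mm high, key central, 10 mm proud of it. Loose, about 0.35 kg. 
- key_square (a joint): the square switch's key: 0 m up (as sprung), 0.008 m fully down; it counts as pressed beyond 0.004 m.
- jar: bystander: loose bamboo jar with lid, 74 mm across, 69 mm high; origin under its centre
- eraser: bystander: loose white eraser 45 (x) by 20 (y) by 12 mm; origin under its centre
- tape: bystander: loose roll of clear tape lying flat, 50 mm across, 18 mm high; origin under its centre
- mug: bystander: loose white mug, 72 mm across and 78 mm high, handle towards its +y; origin under its centre
- pencil_cup: bystander: loose white cup of pencils, 76 mm across, cup 100 mm high, pencils up to 185 mm; origin under its centre
- glasses: bystander: loose dark-framed spectacles, 125 mm wide, 115 mm deep, 46 mm high, resting on a spiral notebook 16 mm thick; origin at the foot of the lenses, midway
- stapler: bystander: loose black desk stapler, 130 (x) by 36 (y) by about 57 mm high; origin under its centre

How it is judged:
On the way, in this order (a step that is already met when the one before it is completed fails the run):
1. the bar-shaped switch's key is pressed down (beyond 4 mm) while the small round one is up (value of joint key_bar above 0.004 m and value of joint key_small below 0.001 m), for 0.05 s.
2. the bar-shaped switch's key has sprung back up, the small round one still up (value of joint key_bar below 0.0015 m and value of joint key_small below 0.001 m), for 0.1 s.
3. the small round switch's key is pressed down (beyond 4 mm) while the bar-shaped one is up (value of joint key_small above 0.004 m and value of joint key_bar below 0.001 m), for 0.05 s.
At the end, for the whole second after the job is handed in: All four keys are up again (within 1.5 mm), the four switches lie flat, at rest and within 12 mm of where they were, and every bystander is within 12 mm of where it was (value of joint each of key_bar, key_small, key_large, key_square below 0.0015 m and distance of each of sw_bar, sw_small, sw_large, sw_square, jar, eraser, tape, mug, pencil_cup, glasses, stapler from where it was at the start of the episode below 0.012 m and angle between each of sw_bar, sw_small, sw_large, sw_square's own z axis and vertical below 0.05 rad and linear speed of each of sw_bar, sw_small, sw_large, sw_square below 0.02 m/s); the robot touches nothing.
It fails at once if the large round or the square switch is touched (over 1 N) or its key pressed (over 1.5 mm) (contact force between any of the arm, the fingers and sw_large above 1 N or contact force between any of the arm, the fingers and sw_square above 1 N or value of joint any of key_large, key_square above 0.0015 m).
It fails at once if a switch is pressed harder than 30 N (contact force between the fingers and sw_bar above 30 N or contact force between the fingers and sw_small above 30 N).
It fails at once if a switch is lifted (over 6 mm) or pushed away (over 15 mm) (height (world z) of any of sw_bar, sw_small, sw_large, sw_square above 0.006 m or distance of any of sw_bar, sw_small, sw_large, sw_square from where it was at the start of the episode above 0.015 m).
It fails at once if a bystander is moved by more than 15 mm or tipped (distance of any of jar, eraser, tape, mug, pencil_cup, glasses, stapler from where it was at the start of the episode above 0.015 m or angle between any of jar, eraser, tape, mug, pencil_cup, glasses, stapler's own z axis and vertical above 0.3 rad).
It also fails if it takes over 40 s, if anything falls off the work surface, if the arm or the gripper's body presses on something with over 40 N, if the wrist force passes 120 N, or if a joint passes its speed limit or range.

## Working session

There is one attempt and no reset: what is moved stays moved. The work goes in short steps, Python scripts to look and compute and a tool call to move; the robot and the scene stay as the last step left them, time stands still between calls to the robot, and variables do not carry over. Pictures are saved under pics/ and viewed, at most 10 in all, crops included, and the job is handed in when it is done.

Besides the shell and the picture viewer there is one more tool, called after "Call:" in YAML: its name, and indented under it one key for each argument. apply_moves: Moves the arm, as the interface text tells. Its arguments: {"type":"object","properties":{"rows":{"type":"array","items":{"type":"array"}},"grip":{"type":"number"}},"required":["rows"]}

```bash
mkdir -p pics
python3 - <<'E'
from workcell import *
import cv2
for n in("top","scene"):
    cv2.imwrite(f"pics/{n}0.png",capture(n)); c=get_calibration(n); print(n,c)
s=get_state();print(s)
E
```

```text
top {'mtx': array([[510.56804298,   0.        , 283.13556572],
       [  0.        , 510.56804298, 208.57526059],
       [  0.        ,   0.        ,   1.        ]]), 'R': array([[ 0.028425  , -0.99955489,  0.00905773],
       [-0.99117587, -0.02935806, -0.12926135],
       [ 0.12946974, -0.00530355, -0.99156919]]), 't': array([-0.10584816,  0.57974332,  0.99782311])}
scene {'mtx': array([[463.33504448,   0.        , 279.73570678],
       [  0.        , 463.33504448, 208.54215502],
       [  0.        ,   0.        ,   1.        ]]), 'R': array([[ 0.1473292 ,  0.98896205, -0.01575346],
       [ 0.72316566, -0.11857118, -0.68042068],
       [-0.67477814,  0.08885347, -0.73265239]]), 't': array([-0.01922943, -0.41176903,  1.647456  ])}
{'t': 0.1, 'joint_pos': array([-1.0765161 ,  0.50826099, -0.23755481,  1.50106146,  0.12569007,
        1.14889304, -0.15478845]), 'dq': array([-1.20060259e-03, -7.23302628e-04,  1.30727481e-04, -1.78549961e-03,
        2.40604381e-03, -2.46517408e-03, -4.37461070e-06]), 'joint_efforts': array([-5.52280326e-03, -6.21830177e+01, -2.19523452e+00, -2.50203198e+01,
        1.24308496e-02,  7.71317747e-03, -1.33520544e-05]), 'ee_pos': array([0.23683394, 0.57801707, 0.30310296]), 'orientation': array([-3.13995841e+00,  9.95019746e-06,  2.75285529e+00]), 'force': array([ 0.17612022, -0.0838498 ,  0.42466534]), 'ft_torque': array([-0.01450141, -0.04133709,  0.00514225]), 'grip_force': 0.0, 'width': 1.002124963359338}
```

View pics/top0.png

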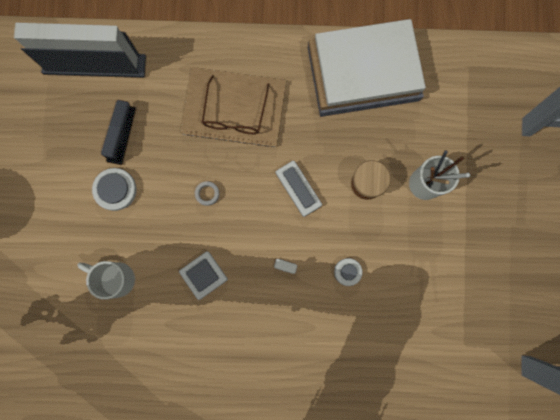

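View pics/scene0.png

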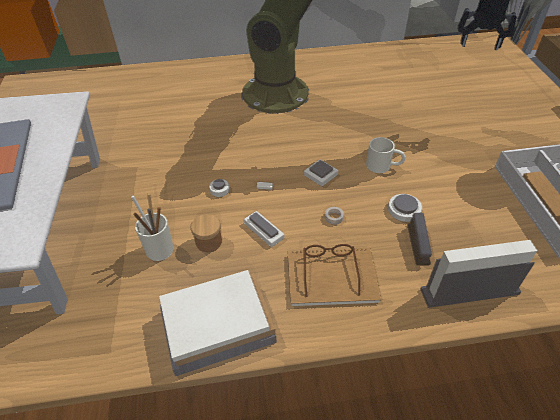

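The top view shows the bar switch at about (299,188), tilted, and the small round one at (348,271). The large round is at (113,188), the square at (203,275), the eraser at (286,266), the jar at (371,178) and the pencil cup at (435,180). The scene view agrees: bar (264,228), small (219,187).

```bash
cat > h.py <<'E'
from workcell import *
import numpy as np, cv2
from scipy.spatial.transform import Rotation as Ro
def ray(n,uv,z):
    c=get_calibration(n); d=c["R"].T@np.linalg.solve(c["mtx"],[*uv,1]); o=-c["R"].T@c["t"]
    return o+d*(z-o[2])/d[2]
def shift(p):
    s=get_state(); R=Ro.from_euler("xyz",s["orientation"])
    return R.inv().apply(np.array(p)-s["ee_pos"])*1000
E
python3 - <<'E'
from h import *
im=cv2.imread("pics/top0.png")
tot=[]
for nm,(u,v),r in(("bar",(299,188),34),("small",(348,271),20)):
    c=im[v-r:v+r,u-r:u+r].astype(int); 
    print(nm,im[v,u])
    sat=c.max(2)-c.min(2)
    # key: dark, near the seed colour
    for lab,m in(("key",np.abs(c-im[v,u]).max(2)<22),("whole",(sat<28))):
        n,L,st,ce=cv2.connectedComponentsWithStats(m.astype(np.uint8),connectivity=4)
        k=L[r,r]; 
        if k==0: print(lab,"none"); continue
        p=ce[k]+[u-r,v-r]
        rect=cv2.minAreaRect(np.argwhere(L==k)[:,::-1].astype(np.float32)+[[u-r,v-r]] if 0 else (np.argwhere(L==k)[:,::-1]+[u-r,v-r]).astype(np.float32))
        z=.03 if lab=="key" else .015
        b=np.array([ray("top",q,z) for q in cv2.boxPoints(rect)])
        print(lab,st[k,4],p.round(1),ray("top",p,z).round(4),"sides",np.linalg.norm(b[1]-b[0]).round(3),np.linalg.norm(b[2]-b[1]).round(3),
          "dirs",[np.arctan2(*(e[[1,0]])).round(3) for e in(b[1]-b[0],b[2]-b[1])])
for nm,uv,z in(("bar",(264,228),.03),("small",(219,185),.03)): print("scene",nm,ray("scene",uv,z).round(3))
for nm,uv,z in(("jar",(371,178),.069),("eraser",(286,266),.01),("penc",(440,170),.1),("sq",(203,275),.03)): print(nm,ray("top",uv,z).round(3))
E
```

```text
bar [100  96  93]
key 541 [298.9 187.1] [ 0.6291 -0.1203  0.03  ] sides 0.027 0.09 dirs [np.float64(-0.964), np.float64(-2.554)]
whole 1265 [298.4 188.2] [ 0.6294 -0.1197  0.015 ] sides 0.049 0.115 dirs [np.float64(-0.969), np.float64(-2.561)]
small [100  99  97]
key 180 [349.1 270.5] [ 0.4617 -0.2255  0.03  ] sides 0.034 0.032 dirs [np.float64(-0.768), np.float64(-2.333)]
whole 646 [347.8 271.7] [ 0.4595 -0.2249  0.015 ] sides 0.057 0.055 dirs [np.float64(-1.542), np.float64(-3.133)]
scene bar [ 0.647 -0.117  0.03 ]
scene small [ 0.471 -0.221  0.03 ]
jar [ 0.645 -0.262  0.069]
eraser [ 0.467 -0.098  0.01 ]
penc [ 0.659 -0.389  0.1  ]
sq [0.444 0.068 0.03 ]
```

Call:
apply_moves:
  rows:
    - [[-15,-12,0],0.03]
    - [[-40,-32,0],0.08]
    - [[-70,-56,0],0.13]
    - [[-102,-81,0],0.18]
    - [[-134,-106,0],0.23]
    - [[-166,-132,0],0.28]
    - [[-198,-157,0],0.33]
    - [[-230,-183,0],0.38]
    - [[-262,-208,0],0.43]
    - [[-294,-233,0],0.48]
    - [[-320,-254,0],0.54]
    - [[-335,-266,0],0.6]
  grip: 0

```text
t: 1.1
ee_pos: [0.4476, 0.2009, 0.3038]
orientation: [-3.141, 0.002, 2.145]
force: [-0.0, -0.4, -0.1]
width: 0.002
grip_force: 0.0
```

Run:
```python
from h import *
s=get_state(); print(s["t"],s["ee_pos"],s["orientation"],s["joint_pos"].round(2),s["width"])
print(shift([.629,-.120,.303]), shift([.629,-.120,.16]))
im=cv2.imread("pics/scene0.png")
c=get_calibration("scene")
for nm,p in(("bar",[.6291,-.1203,.03]),("small",[.461,-.2255,.03])):
    q=c["mtx"]@(c["R"]@p+c["t"]); q=(q[:2]/q[2]); print(nm,q)
    cv2.circle(im,tuple(int(round(v)) for v in q),1,(0,0,255),-1)
cv2.imwrite("pics/scene_chk.png",cv2.resize(im[160:260,190:310],None,fx=5,fy=5,interpolation=cv2.INTER_NEAREST))
```

```text
1.1 [0.4476466  0.20089945 0.30379076] [-3.14090152e+00  1.63647078e-03  2.14478592e+00] [-0.48  0.3   0.    1.85  0.    1.    0.1 ] 0.0024441437839383736
[-367.94322282  -21.95317428    1.40806397] [-367.7092076   -21.85434182  144.40783834]
bar [261.83369265 222.95504054]
small [217.16591626 182.74576731]
```

View pics/scene_chk.png

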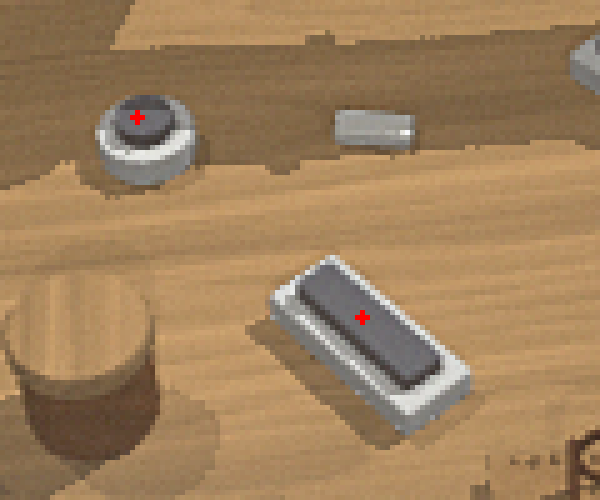

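The red marks (the top-view estimates) fall on both keys in the scene view, within about 1 px (3 mm). Averaging the two views gives bar (0.631,-0.119) and small (0.461,-0.224).

Call:
apply_moves:
  rows:
    - [[-20,-1,0],0]
    - [[-55,-3,0],0]
    - [[-95,-5,0],0]
    - [[-135,-7,0],0]
    - [[-175,-10,0],0]
    - [[-215,-12,0],0]
    - [[-255,-14,20],0]
    - [[-293,-16,40],0]
    - [[-328,-18,60],0]
    - [[-354,-19,90],0]
    - [[-368,-20,120],0]
    - [[-368,-20,135],0]
  grip: 0

```text
t: 2.1
ee_pos: [0.6313, -0.1169, 0.1643]
orientation: [-3.137, -0.001, 2.148]
force: [-0.4, -0.3, 0.2]
width: 0.001
grip_force: 0.0
```

Run:
```python
from h import *
t=capture("top"); s=capture("scene")
a=cv2.resize(t[100:320,200:480],None,fx=2,fy=2); b=cv2.resize(s[100:260,140:340],None,fx=2,fy=2)
k=np.zeros((a.shape[0],a.shape[1]+0,3),np.uint8)
cv2.imwrite("pics/over_bar_top.png",a); cv2.imwrite("pics/over_bar_scene.png",b)
q=get_state(); print(q["t"],q["ee_pos"],q["orientation"],q["force"]); print(shift([.631,-.119,.103]))
```

```text
2.2 [ 0.63007586 -0.11296087  0.16483453] [-3.13646207 -0.00519151  2.15134638] [-0.04213259  0.32631024 -0.38057592]
[-5.87750095 -2.22250924 61.81706278]
```

View pics/over_bar_scene.png

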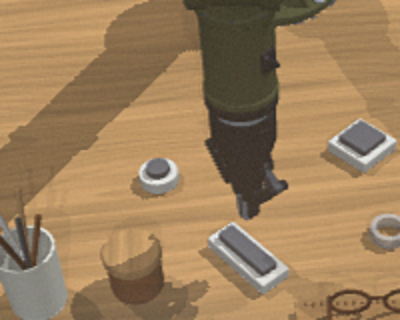

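The fingertips, shut, are at about (245,213) in the crop, over the bar key at (247,247) and clear of everything else. I'll descend to just above the key.

Call:
apply_moves:
  rows:
    - [[-2,-1,15],0]
    - [[-4,-2,30],0]
    - [[-4,-2,40],0]
    - [[-4,-2,44],0]
    - [[-4,-2,44],0]
    - [[-4,-2,44],0]
  grip: 0

```text
t: 2.7
ee_pos: [0.6326, -0.117, 0.1258]
orientation: [3.141, 0.0, 2.153]
force: [-0.6, -0.4, -0.5]
width: -0.002
grip_force: 0.0
```

Run:
```python
from h import *
P=[]
for i in range(4):
    t=capture("top" if i else "scene"); s=t if i==0 else s
    if i==3: cv2.imwrite("pics/bar_top2.png",np.vstack([cv2.resize(t[140:260,230:410],None,fx=3,fy=3)]))
    q=get_state(); P.append(q["ee_pos"]); print(q["ee_pos"].round(4),q["force"].round(2))
a=cv2.resize(s[180:260,200:310],None,fx=5,fy=5); cv2.imwrite("pics/bar_scene2.png",a)
print(shift([.631,-.119,.103]),np.mean(P,0))
```

```text
[ 0.6327 -0.1172  0.126 ] [-0.13 -0.24 -0.3 ]
[ 0.6328 -0.1174  0.1261] [0.25 0.11 0.72]
[ 0.6327 -0.1175  0.1259] [-0.57  0.16  0.39]
[ 0.6326 -0.1175  0.1258] [-0.31  0.27  0.05]
[-0.31027053 -2.16382057 22.8311329 ] [ 0.63269508 -0.1174148   0.1259495 ]
```

View pics/bar_scene2.png

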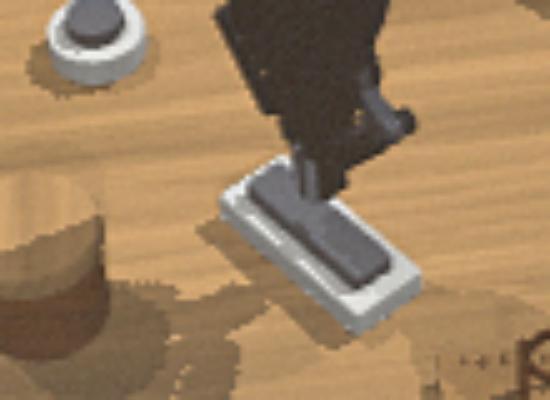

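Call:
apply_moves:
  rows:
    - [[0,-2,8],0]
    - [[0,-2,14],0]
    - [[0,-2,18],0]
    - [[0,-2,21],0]
    - [[0,-2,23],0]
    - [[0,-2,25],0]
    - [[0,-2,27],0]
    - [[0,-2,28],0]
    - [[0,-2,28],0]
    - [[0,-2,28],0]
  grip: 0

```text
t: 3.73
ee_pos: [0.6302, -0.1188, 0.0971]
orientation: [-3.141, -0.0, 2.153]
force: [-3.0, -0.3, 5.8]
width: 0.003
grip_force: 2.6
```

Run:
```python
from h import *
q=get_state(); print(q["ee_pos"].round(4),q["force"].round(2))
```

```text
[ 0.6302 -0.1188  0.0971] [-2.98 -0.33  5.84]
```

5.8 N means the key is about 6 mm down, so it's pressed. Next I'll lift straight up and go over to the small switch.

Call:
apply_moves:
  rows:
    - [[0,0,-4],0]
    - [[0,0,-10],0]
    - [[0,0,-20],0]
    - [[0,0,-35],0]
    - [[0,-10,-50],0]
    - [[1,-35,-50],0]
    - [[2,-70,-50],0]
    - [[3,-105,-50],0]
    - [[4,-140,-50],0]
    - [[5,-175,-50],0]
    - [[5,-199,-45],0]
    - [[5,-199,-35],0]
  grip: 0

```text
t: 4.73
ee_pos: [0.4576, -0.2281, 0.1336]
orientation: [-3.14, 0.003, 2.146]
force: [-0.0, -0.7, 0.3]
width: -0.0
grip_force: 0.0
```

Call:
apply_moves:
  rows:
    - [[0,0,4],0]
    - [[0,0,8],0]
    - [[0,0,8],0]
    - [[0,0,8],0]
    - [[0,0,8],0]
  grip: 0

```text
t: 5.15
ee_pos: [0.4625, -0.2233, 0.124]
orientation: [3.141, 0.0, 2.154]
force: [-0.3, 0.3, 0.3]
width: -0.002
grip_force: 0.0
```

Run:
```python
from h import *
s=capture("scene")
q=get_state(); print(q["t"],q["ee_pos"].round(4),q["orientation"].round(3),q["force"].round(2))
a=cv2.resize(s[140:250,180:310],None,fx=5,fy=5); cv2.imwrite("pics/small_scene.png",a)
print(shift([.461,-.224,.103]))
```

```text
5.2 [ 0.4623 -0.2234  0.1241] [3.141 0.    2.154] [-0.7  -0.07  0.42]
[ 0.26693801 -1.44860881 21.05065858]
```

View pics/small_scene.png

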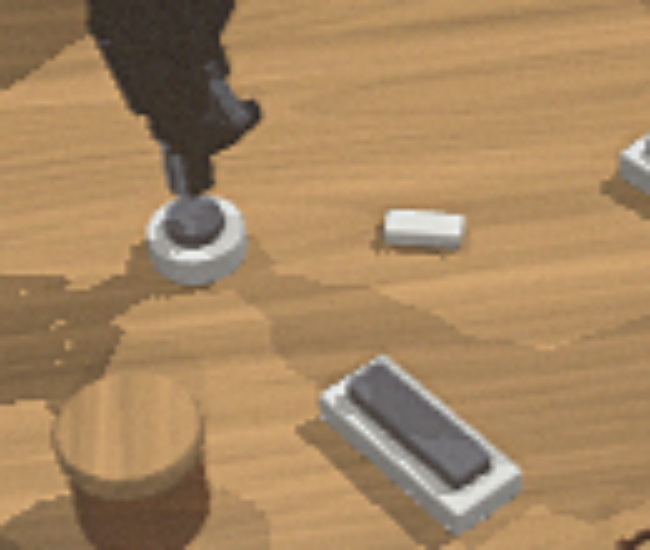

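The tips are at about (188,193) in the crop, over the small key at (195,222). The bar switch is up and in its place, so I'll press.

Call:
apply_moves:
  rows:
    - [[1,0,6],0]
    - [[1,0,12],0]
    - [[1,0,16],0]
    - [[1,0,19],0]
    - [[1,0,21],0]
    - [[1,0,23],0]
    - [[1,0,25],0]
    - [[1,0,27],0]
    - [[1,0,27],0]
    - [[1,0,27],0]
  grip: 0

```text
t: 6.03
ee_pos: [0.4608, -0.223, 0.097]
orientation: [-3.141, -0.0, 2.153]
force: [-2.2, 0.9, 5.1]
width: -0.003
grip_force: 2.6
```

Call:
apply_moves:
  rows:
    - [[0,0,1],0]
    - [[0,0,1],0]
    - [[0,0,1],0]
  grip: 0

```text
t: 6.28
ee_pos: [0.4608, -0.223, 0.0961]
orientation: [-3.141, -0.0, 2.153]
force: [-2.1, 2.0, 5.8]
width: 0.001
grip_force: 2.9
```

Call:
apply_moves:
  rows:
    - [[0,0,-4],0]
    - [[0,0,-10],0]
    - [[0,0,-20],0]
    - [[0,0,-40],0]
    - [[0,0,-70],0]
    - [[0,0,-100],0]
    - [[0,0,-130],0]
    - [[0,0,-150],0]
    - [[0,0,-160],0]
    - [[0,0,-160],0]
    - [[0,0,-160],0]
    - [[0,0,-160],0]
  grip: 0

```text
t: 7.28
ee_pos: [0.4606, -0.223, 0.2554]
orientation: [-3.141, -0.001, 2.153]
force: [-0.2, -0.6, -0.1]
width: -0.001
grip_force: 0.0
```

Run:
```python
from h import *
cv2.imwrite("pics/end.png",capture("scene")); q=get_state(); print(q["t"],q["ee_pos"].round(3),q["force"].round(2))
```

```text
7.3333 [ 0.461 -0.223  0.255] [ 0.27  0.25 -0.14]
```

View pics/end.png

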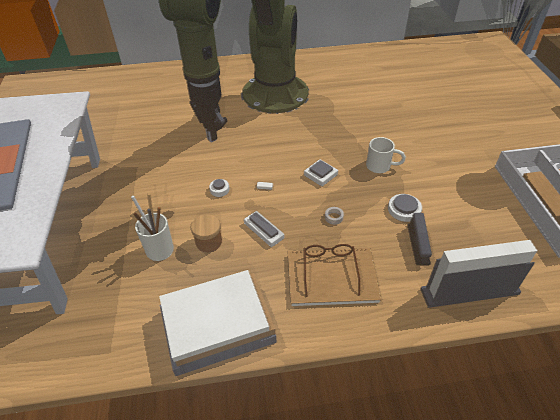

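The hand is clear, with the tips at (212,137). Every object is where it was: bar (264,228), small (219,187).

```bash
python3 -c "
from workcell import *
print(sign_off())"
```

```text
the job is handed in; nothing more can be done
None
```

I pressed the bar switch and then the small round switch, each to about 6 mm at 5.8 N. Both were released, nothing else was touched or visibly moved, the hand is clear, and the job is handed in (no verdict was returned).

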